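Release a locked battery pack from its charging dock and store it in the rack

ROBOT

A 7-joint arm with a two-finger parallel gripper is mounted at the origin on a cart in front of the work surface, level with it; the furniture and walls round the work are solid. World frame = base frame: x ahead of the robot, y to its left, z up, the work surface at z = 0. Lengths are in m, angles in rad, forces in N, time in s.
With the tool pointing down it reaches from about 0.4 to 0.85 m from the base axis. Payload 4.5 kg.
Tool frame: the origin (TCP) lies midway between the tips of the shut fingers; the grasp point (between the pads) lies 19 mm behind it; z points along the fingers, y is the line along which they close (so a half turn about z gives the same grasp; the last joint's range is limited). The gripper opens to 88 mm and grips with 3 to 60 N. Pads are 18 mm wide; open, the fingers measure 123 mm over their backs; the gripper's body (75 mm by 187 mm) begins 45 mm behind the grasp point.
Start: joints at [-1.127, 0.689, -0.195, 1.565, 0.157, 0.902, -0.215], TCP at [0.249, 0.573, 0.239] pointing down, gripper open.
Joint ranges: [-3.01, 3.01], [-0.46, 2.08], [-1.47, 1.51], [0.13, 2.56], [-1, 4.14], [0.04, 2.09], [-2.66, 2.66]. Speed limits (rad/s): [2.57, 2.57, 3.14, 3.14, 3.14, 3.14, 3.14].

INTERFACE

Orientations are given as a unit quaternion [x, y, z, w].
In Python, from plant import r gives the robot as it stands.
- The arm moves only by the tool carry_out, never from a script. Its argument "plan" is a list of rows, each an object with "rot": the turn, a rotation vector about the tool's x, y, z in rad, a list of three; "xyz": the shift along the tool's x, y, z in m, a list of three; "grip": the closure in counts, from 0 (fully open) to 255 (shut). In form: [{"rot": [wx, wy, wz], "xyz": [dx, dy, dz], "grip": grip}, ...]. A call has 1 to 8 rows; each row is the pose to reach, as a shift and turn from the pose commanded when the call began, along the tool's axes at that moment; what a row does not reach only later rows make up. A row lasts 1/12 s, in which the tool goes at most 41.7 mm and 7.16 degrees, less where a joint would pass 70% of its speed; a pose out of reach is approached as far as the arm can. A call with a gripper value outside its range is refused whole. The fingers move at their own pace and stop on an object; "squeeze" is the grip in N (left out, the last holds). Time passes only in rows, so rows that repeat a pose let the fingers close. It gives the time, the measured TCP pose, the force, the opening and the grip force at its end, in the units of the state.
- r.get_state(): the state, without advancing time (a new reading comes with each control period).
- r.snapshot(name): name is "scene" or "top"; returns the picture (400x640x3 uint8, red, green, blue); there is no depth.
- r.camera_params(name): a dict with "fx", "fy", "cx", "cy" (pixels), "position" and "attitude" of the camera in the world. Camera axes: x right, y down, z forward; pixel columns grow to the right and rows downward; lengths in m; the calibration is good to about 2 mm. A picture is of the moment at which its call begins. camera_params takes no time and is no camera call.
- r.finish_job(): hands the job in; it is judged then, once.
The state is a dict: "clock": time; "q": joint angles; "qd": joint speeds; "joint_torque": joint torques, N m; "tool_pos": TCP position; "eef_rot": TCP orientation; "contact_force": force on the tool from outside, world axes, zero at the start; "moment": the same for the moment, N m; "opening": opening from 0.0 (shut) to 1.0 (fully open); "finger_force": force on a finger pad.
Only numpy, scipy, OpenCV 4.12 (cv2) and the standard library are available. Lean on these libraries where they do the work, as an engineer would, in place of code of your own. Each camera call takes 0.05 s, during which the arm holds its last target. There are 200 camera calls.

TASK

Take the battery pack out of the charging dock: slide the dock's safety catch fully aside and leave it open, press the release button it covered fully down so that the pack rises, and lift the pack out. Dock and rack leave different sides of the pack free, so stand it upright on the bare desk, let go, and take it again across its other two sides. Then store it upright in the rack's one empty bay, pushed neither forward nor back, lowered gently onto the bay's floor and not dropped, without disturbing the spare packs, wash bottle, beaker or zip case.

Things in the scene. Friction and masses are not known exactly. Their poses are not given: they have to be found in the camera images.
- dock: charging dock fixed to the desk, on its left or right side: 80 mm (own x) by 192 mm (own y -100 to +92 mm); origin on the desk, z up. White pocket at own y = +55 mm, control deck at negative y (62 mm wide in x, top 32 mm above the desk) with the catch and button.
- pocket (a point): middle of the dock's pocket, on the desk (dock's (0, 55) mm), dock's axes. Front and back walls (x = +-15.5 to +-21.5 mm) reach 56 mm above the desk; a guide horn at each y end (30 mm wide in x, 6 mm thick, y = +-23.5 to +-29.5 mm) reaches 84 mm: the pack can be gripped here only across the dock's x
- catch (a joint): safety catch, m: 0 = closed over the button, grows as it slides toward the dock's -y (away from the pocket), 0.042 = fully open; starts at 0 to 0.006; 1.5 N of friction, stays where left. Steel cover plate 60 mm (x) by 32 mm (y), centred on the fin, top 48 mm above the desk
- catch_fin (a point): middle of the catch's upright black thumb fin, which is 24 mm along the dock's x, 10 mm along its y, and stands 22 mm high on the catch's plate (from 48 to 70 mm above the desk); the point is 59 mm above the desk; axes as the dock's
- button (a joint): release button, m: 0 = up, grows as it is pressed down, 0.008 = fully down; takes 2 to 6 N, it stays down when let go. It lifts the pocket's floor 3.75 times as far, so the seated pack rises by 30 mm and stays up.
- button_top (a point): centre of the flat top of the round black release button, 24 mm across, at the dock's (0, -20) mm, 42 mm above the desk when up and 34 mm when down; hidden under the catch's plate until the catch is slid aside
- pack_center (a point): grey battery pack to be moved: 28 mm along own x, 44 mm along own y, 50 mm tall, 0.12 to 0.18 kg; point at its centre, 25 mm above its underside, z up. Starts in the dock's pocket, axes along the dock's, top 58 mm above the desk, 2 mm proud of front and back walls; once released its top is 88 mm up, its upper 32 mm free in front and behind
- rack: rack fixed to the desk: black floor 72 mm (own x) by 134 mm (y), 6 mm thick, four aluminium walls (40 mm along x, 7 mm thick, 4 mm at their tops, 56 mm above the desk) at own y = -60, -20, 20, 60 mm; between them 3 bays 33 mm wide, open in front and behind (x). A pack fits only with its 44 mm along x, gripped across these 44 mm. Origin on the desk, z up
- bay0 (a point): the left bay of the rack (at the rack's own y = +40 mm): point on the bay's floor at the bay's centre, axes as the rack's. Two of the three bays hold spare packs, one is empty (which one varies).
- bay1 (a point): the middle bay of the rack (at the rack's own y = 0): point on the bay's floor at the bay's centre, axes as the rack's. Two of the three bays hold spare packs, one is empty (which one varies).
- bay2 (a point): the right bay of the rack (at the rack's own y = -40 mm): point on the bay's floor at the bay's centre, axes as the rack's. Two of the three bays hold spare packs, one is empty (which one varies).
- pack_b_center (a point): grey battery pack like the one to be moved (28 x 44 mm, 50 mm tall, point at its centre). A spare that stands in a rack bay; leave it there.
- pack_c_center (a point): grey battery pack like the one to be moved (28 x 44 mm, 50 mm tall, point at its centre). Another spare that stands in a rack bay; leave it there.
- clear_desk (a point): point on the desk top: the strip from 75 mm in front of it to 75 mm behind it (world x) and 350 mm to either side (world y) is bare desk but for the things listed here; the instrument, laptop (screen open) and mouse pad lie farther back, the desk's front edge nearer
- wash_bottle: bystander: clear plastic wash bottle with a bent spout, 105 x 75 mm, 209 mm tall; origin on the desk under its centre
- beaker: bystander: clear beaker, 72 mm across, 94 mm tall; origin on the desk under its centre
- zip_case: bystander: black zip case lying flat, 78 mm (own x) by 128 mm (own y), 23 mm tall; origin on the desk under its centre

How it is judged:
On the way, in this order (a step that is already met when the one before it is completed fails the run):
1. the safety catch is slid fully aside (value of joint catch above 0.036 m), for 0.1 s.
2. the uncovered release button is pressed fully down, the catch still open (value of joint button above 0.007 m and value of joint catch above 0.036 m), for 0.1 s.
3. the pack stands upright on the bare desk, let go (height (world z) of pack_center below 0.029 m and angle between pack_center's own z axis and vertical below 0.1 rad and linear speed of pack below 0.02 m/s and contact force between the fingers and pack below 0.01 N), for 0.2 s.
At the end, for the whole second after the job is handed in: Pack let go, at rest and upright (0.1 rad) on the empty bay's floor (4 mm), its centre within 10 mm front to back and 6 mm sideways of the bay's, its 44 mm side along the rack's x (0.15 rad); catch still open (over 36 mm), button down (over 7 mm) (all of step 2 and ((x of pack_center in the frame of bay0 between -0.01 and 0.01 m and y of pack_center in the frame of bay0 between -0.006 and 0.006 m and z of pack_center in the frame of bay0 between 0.021 and 0.029 m) or (x of pack_center in the frame of bay1 between -0.01 and 0.01 m and y of pack_center in the frame of bay1 between -0.006 and 0.006 m and z of pack_center in the frame of bay1 between 0.021 and 0.029 m) or (x of pack_center in the frame of bay2 between -0.01 and 0.01 m and y of pack_center in the frame of bay2 between -0.006 and 0.006 m and z of pack_center in the frame of bay2 between 0.021 and 0.029 m)) and angle between pack_center's own z axis and vertical below 0.1 rad and angle between the y axis of pack_center and the x axis of rack, either way round below 0.15 rad and contact force between the fingers and pack below 0.01 N and linear speed of pack below 0.02 m/s); the robot touches nothing.
It fails at once if a spare pack is shifted by more than 12 mm (distance of any of pack_b_center, pack_c_center from where it was at the start of the episode above 0.012 m).
It fails at once if the wash bottle, beaker or zip case is moved by more than 30 mm (distance of any of wash_bottle, beaker, zip_case from where it was at the start of the episode above 0.03 m).
It fails at once if the pack is dropped (moves faster than 0.4 m/s while no finger holds it) (linear speed of pack above 0.4 m/s and contact force between the fingers and pack below 0.01 N).
It also fails if it takes over 67 s, if anything falls off the work surface, if the arm or the gripper's body presses on something with over 40 N, if the wrist force passes 120 N, or if a joint passes its speed limit or range.

## Working session

There is one attempt and no reset: what is moved stays moved. The work goes in short steps, Python scripts to look and compute and a tool call to move; the robot and the scene stay as the last step left them, time stands still between calls to the robot, and variables do not carry over. Pictures are saved under pics/ and viewed, at most 10 in all, crops included, and the job is handed in when it is done.

Besides the shell and the picture viewer there is one more tool, called after ">>>" as name(argument=value, ...) on one line, values as JSON. carry_out: Moves the arm, as the interface text tells. Its arguments: {"type":"object","properties":{"plan":{"type":"array"},"squeeze":{"type":"number"}},"required":["plan"]}

```bash
mkdir -p pics
python3 - <<'E'
from plant import r
import cv2
for n in("scene","top"):
    cv2.imwrite(f"pics/{n}0.png",r.snapshot(n)[:,:,::-1]); print(r.camera_params(n))
s=r.get_state(); print(s["clock"],s["tool_pos"],s["eef_rot"],s["opening"])
E
```

```text
{'fx': 362.15717894403696, 'fy': 362.15717894403696, 'cx': 318.66351560838314, 'cy': 200.95850273382575, 'position': array([ 0.05071724, -0.71907757,  0.73270122]), 'attitude': array([ 0.86327749, -0.2622813 ,  0.11397682, -0.41589636])}
{'fx': 378.21775633562174, 'fy': 378.21775633562174, 'cx': 310.96743462611295, 'cy': 198.13082682544916, 'position': array([ 0.40572197, -0.02389342,  1.14709252]), 'attitude': array([ 0.70901145, -0.70438427,  0.02639815, -0.02118264])}
0.1 [0.24883524 0.57271537 0.23797486] [ 2.03441847e-01  9.79086677e-01 -8.24582519e-04 -1.14472755e-04] 0.9996013338584527
```

View pics/scene0.png

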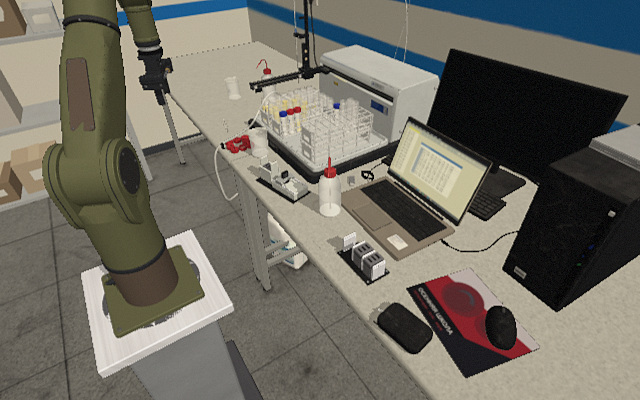

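View pics/top0.png

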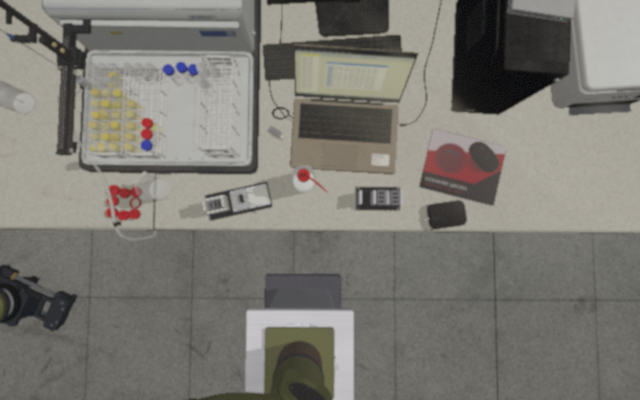

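The scene view shows the dock at about (285,182), wash bottle (330,190), rack (363,258) and zip case (405,327). In the top view the dock is at about (238,200), the rack (378,198), the bottle (303,180) and the zip case (446,214). I'll enlarge both.

```bash
cat > h.py <<'E'
import numpy as np, cv2
from scipy.spatial.transform import Rotation as R
def cam(r,n):
    p=r.camera_params(n); return p,R.from_quat(p["attitude"]).as_matrix(),np.array(p["position"])
def onz(r,n,uv,z):
    p,M,o=cam(r,n); uv=np.atleast_2d(np.array(uv,float))
    d=np.c_[(uv[:,0]-p["cx"])/p["fx"],(uv[:,1]-p["cy"])/p["fy"],np.ones(len(uv))]@M.T
    return o+d*((z-o[2])/d[:,2])[:,None]
def proj(r,n,P):
    p,M,o=cam(r,n); c=(np.atleast_2d(P)-o)@M
    return np.c_[c[:,0]/c[:,2]*p["fx"]+p["cx"],c[:,1]/c[:,2]*p["fy"]+p["cy"]]
def crop(img,x0,y0,w,h,k):
    return cv2.resize(img[y0:y0+h,x0:x0+w],None,fx=k,fy=k,interpolation=cv2.INTER_CUBIC)
E
python3 - <<'E'
import cv2,numpy as np
from h import crop
t=cv2.imread("pics/top0.png");s=cv2.imread("pics/scene0.png")
cv2.imwrite("pics/c1.png",np.vstack([crop(t,195,175,100,45,8),np.hstack([crop(t,345,180,62,35,8),np.zeros((280,304,3),np.uint8)])])[:600])
cv2.imwrite("pics/c2.png",np.hstack([crop(s,250,150,66,60,6),crop(s,330,225,66,60,6)]))
E
```

```text
(no output)
```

View pics/c1.png

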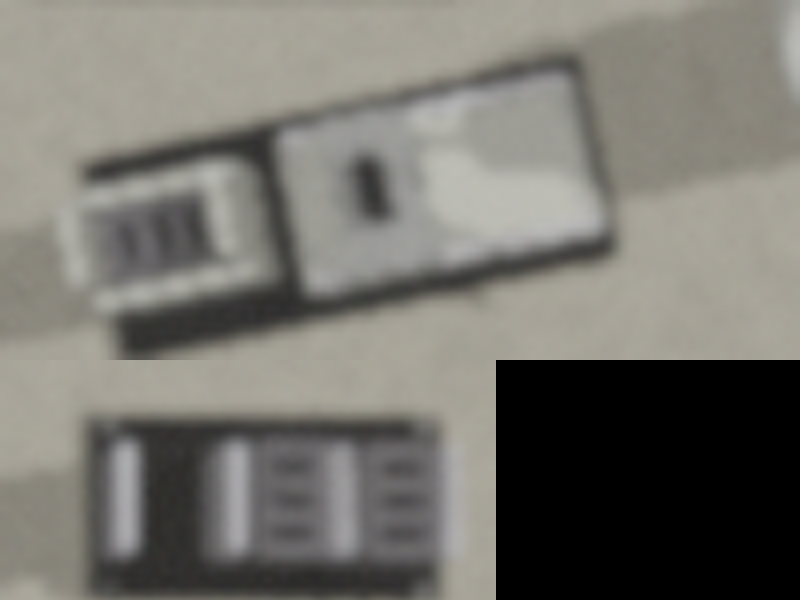

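View pics/c2.png

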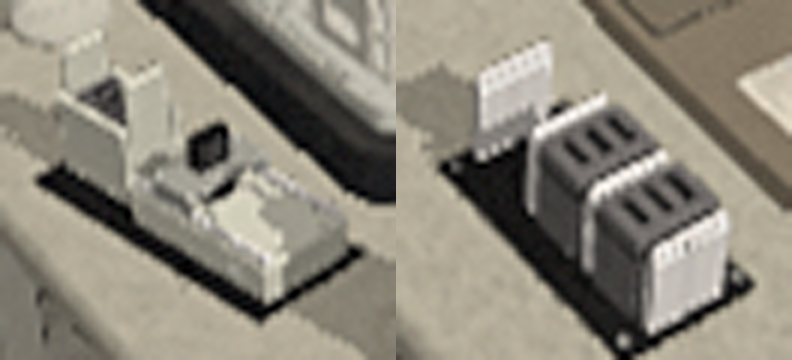

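The top crop shows the dock with its base corners at about (85,165), (580,57), (613,250) and (120,357) in crop pixels, and the fin at (372,188). The rack's left bay is empty. The scene crop confirms this: the far bay is empty, and the fin is upright beside the pocket.

Run:
```python
from plant import r
import numpy as np
from h import *
np.set_printoptions(precision=4,suppress=True)
f=lambda c,o:(np.array(c,float)+.5)/8-.5+o
D=onz(r,"top",f([(85,165),(580,57),(613,250),(120,357)],(195,175)),.004)
print("dock",D,np.linalg.norm(D[1]-D[0]),np.linalg.norm(D[2]-D[1]))
def frame(P): # corners far-left, far-right, near-right, near-left
    v=(P[0]-P[1])+(P[3]-P[2]); return P.mean(0),np.arctan2(-v[0],v[1])
c,a=frame(D);print("dock c,yaw(y axis to the left)",c,a)
fin=onz(r,"top",f([(372,188)],(195,175)),.066);print("fin top",fin)
pk=onz(r,"top",f([(152,232)],(195,175)),.058);print("pack",pk)
K=onz(r,"top",f([(88,60),(438,62),(440,235),(88,235)],(345,180)),.006)
print("rack",K,np.linalg.norm(K[1]-K[0]),np.linalg.norm(K[2]-K[1]));print(frame(K))
W=onz(r,"top",f([(125,138),(238,138),(343,138),(452,138)],(345,180)),.056);print("walls",W)
s=lambda c,o:(np.array(c,float)+.5)/6-.5+o
print("scene fin",onz(r,"scene",s([(208,147)],(250,150)),.059))
print("scene pack",onz(r,"scene",s([(102,97)],(250,150)),.058))
print("scene rack",onz(r,"scene",s([(445,165),(753-0,285)],np.array((330-66,225))),.006))
print("others",onz(r,"top",[(446,214),(303,176)],0.02))
```

```text
dock [[0.4895 0.2879 0.004 ]
 [0.5319 0.1015 0.004 ]
 [0.4587 0.088  0.004 ]
 [0.4172 0.2729 0.004 ]] 0.19114756451814516 0.07444083877377959
dock c,yaw(y axis to the left) [0.4743 0.1876 0.004 ] 0.22228431374059768
fin top [[0.4775 0.1684 0.066 ]]
pack [[0.4616 0.2485 0.058 ]]
rack [[ 0.5172 -0.1671  0.006 ]
 [ 0.5174 -0.3     0.006 ]
 [ 0.4517 -0.3001  0.006 ]
 [ 0.4509 -0.167   0.006 ]] 0.132908837305417 0.06565923851761025
(array([ 0.4843, -0.2336,  0.006 ]), np.float64(0.003942450616540653))
walls [[ 0.4841 -0.1742  0.056 ]
 [ 0.4844 -0.2151  0.056 ]
 [ 0.4846 -0.2532  0.056 ]
 [ 0.4849 -0.2927  0.056 ]]
scene fin [[0.4799 0.1684 0.059 ]]
scene pack [[0.4553 0.2477 0.058 ]]
scene rack [[ 0.4524 -0.1718  0.006 ]
 [ 0.5203 -0.3022  0.006 ]]
others [[ 0.437  -0.4356  0.02  ]
 [ 0.5481 -0.0077  0.02  ]]
```

```bash
cat >> h.py <<'E'
def go(r,pos,psi):
    "tool shift and z turn to bring the TCP to world pos, tool pointing down, tool y at psi deg"
    s=r.get_state(); A=R.from_quat(s["eef_rot"]); a=np.radians(psi)
    B=R.from_matrix(np.array([[-np.sin(a),np.cos(a),0],[np.cos(a),np.sin(a),0],[0,0,-1]]))
    B=min((B,B*R.from_rotvec([0,0,np.pi])),key=lambda b:(A.inv()*b).magnitude())
    print("xyz",A.inv().apply(np.array(pos)-s["tool_pos"]).round(4),"rot",(A.inv()*B).as_rotvec().round(4),"psi",np.degrees(np.arctan2(*A.as_matrix()[[1,0],1])).round(1),"tcp",np.round(s["tool_pos"],4))
    print("F",np.round(s["contact_force"],1),"open",round(s["opening"],3),"ff",s["finger_force"],"t",round(s["clock"],2),"q7",s["q"][6])
DO=np.array([.4734,.1915]); DY=0.222
def dock(x,y,z):
    c,s=np.cos(DY),np.sin(DY); return [*(DO+np.array([c*x-s*y,s*x+c*y])/1e3),z]
E
python3 - <<'E'
from plant import r
from h import *
np.set_printoptions(precision=3,suppress=True)
print("edge",onz(r,"top",[(330,231)],0),"tube rack front z.1",onz(r,"top",[(235,157)],.1),"tray",onz(r,"top",[(235,172)],.03),"spout",onz(r,"top",[(326,190)],.19),"beaker",onz(r,"top",[(158,188)],.09))
print(dock(0,-23.5,.11)); go(r,dock(0,-23.5,.11),102.7)
E
```

```text
edge [[ 0.384 -0.09   0.   ]] tube rack front z.1 [[0.59  0.181 0.1  ]] tray [[0.557 0.194 0.03 ]] spout [[ 0.491 -0.069  0.19 ]] beaker [[0.502 0.397 0.09 ]]
[np.float64(0.478574253035152), np.float64(0.16857671259334256), 0.11]
xyz [-0.372 -0.279  0.129] rot [-0.002 -0.    -0.631] psi 66.5 tcp [0.249 0.573 0.238]
F [-0.7 -0.4 -0.5] open 1.0 ff 0.0 t 0.1 q7 -0.2150904221070058
```

>>> carry_out(plan=[{"rot": [0,0,-0.1],"xyz": [-0.035,-0.026,0],"grip": 128},{"rot": [0,0,-0.2],"xyz": [-0.07,-0.052,0],"grip": 128},{"rot": [0,0,-0.3],"xyz": [-0.103,-0.077,0],"grip": 128},{"rot": [0,0,-0.4],"xyz": [-0.136,-0.102,0],"grip": 128},{"rot": [0,0,-0.5],"xyz": [-0.17,-0.128,0],"grip": 128},{"rot": [0,0,-0.6],"xyz": [-0.2,-0.15,0],"grip": 128},{"rot": [0,0,-0.63],"xyz": [-0.233,-0.175,0],"grip": 128},{"rot": [0,0,-0.63],"xyz": [-0.265,-0.2,0],"grip": 128}])

```text
clock: 0.77
tool_pos: [0.4131, 0.282, 0.2385]
eef_rot: [-0.111, 0.994, -0.0, -0.0]
contact_force: [0.9, -0.5, -0.7]
opening: 0.498
finger_force: 0.0
```

```bash
python3 -c "
from plant import r
from h import *
go(r,dock(0,-23.5,.11),102.7)"
```

```text
xyz [-0.039  -0.125   0.1285] rot [-0.0002 -0.0005 -0.0002] psi 102.7 tcp [0.4131 0.282  0.2385]
F [ 0.9 -0.5 -0.7] open 0.498 ff 0.0 t 0.77 q7 0.7581687235266076
```

>>> carry_out(plan=[{"rot": [0,0,0],"xyz": [-0.012,-0.038,0.0],"grip": 128},{"rot": [0,0,0],"xyz": [-0.024,-0.075,0.0],"grip": 128},{"rot": [0,0,0],"xyz": [-0.036,-0.11,0.02],"grip": 128},{"rot": [0,0,0],"xyz": [-0.039,-0.125,0.055],"grip": 128},{"rot": [0,0,0],"xyz": [-0.039,-0.125,0.09],"grip": 128},{"rot": [0,0,0],"xyz": [-0.039,-0.125,0.125],"grip": 128},{"rot": [0,0,0],"xyz": [-0.039,-0.125,0.128],"grip": 128},{"rot": [0,0,0],"xyz": [-0.039,-0.125,0.128],"grip": 128}])

```text
clock: 1.43
tool_pos: [0.4764, 0.1703, 0.1094]
eef_rot: [-0.11, 0.994, -0.001, -0.002]
contact_force: [-0.2, 0.3, 0.3]
opening: 0.501
finger_force: 0.0
```

```bash
python3 -c "
from plant import r
from h import *
go(r,dock(0,-23.5,.053),102.7)
s=crop(r.snapshot('scene'),240,120,90,90,6)
cv2.imwrite('pics/a1.png',s[:,:,::-1])"
```

```text
xyz [-0.002  -0.0022  0.0564] rot [-0.0011 -0.0045 -0.0008] psi 102.7 tcp [0.4764 0.1703 0.1094]
F [-0.2  0.3  0.3] open 0.501 ff 0.0 t 1.43 q7 0.8667448264253554
```

View pics/a1.png

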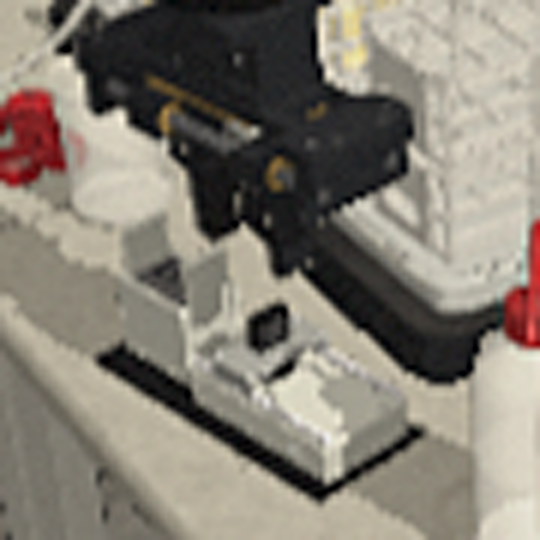

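The fingers, at about (200,215) and (285,260), straddle the line above the fin at (267,330). Next I descend and close on the fin.

>>> carry_out(plan=[{"rot": [0,0,0],"xyz": [-0.002,-0.002,0.028],"grip": 128},{"rot": [0,0,0],"xyz": [-0.002,-0.002,0.056],"grip": 128},{"rot": [0,0,0],"xyz": [-0.002,-0.002,0.056],"grip": 128},{"rot": [0,0,0],"xyz": [-0.002,-0.002,0.056],"grip": 220},{"rot": [0,0,0],"xyz": [-0.002,-0.002,0.056],"grip": 255},{"rot": [0,0,0],"xyz": [-0.002,-0.002,0.056],"grip": 255},{"rot": [0,0,0],"xyz": [-0.002,-0.002,0.056],"grip": 255},{"rot": [0,0,0],"xyz": [-0.002,-0.002,0.056],"grip": 255}], squeeze=8)

```text
clock: 2.15
tool_pos: [0.4808, 0.1695, 0.0559]
eef_rot: [-0.11, 0.994, 0.0, 0.001]
contact_force: [-0.0, 0.6, -1.3]
opening: 0.144
finger_force: 0.0
```

```bash
python3 -c "
from plant import r
from h import *
go(r,dock(0,-23.5-45,.053),102.7)"
```

```text
xyz [ 0.0023 -0.0454  0.0029] rot [ 0.0005  0.002  -0.0016] psi 102.6 tcp [0.4808 0.1695 0.0559]
F [-0.   0.6 -1.3] open 0.144 ff 0.0 t 2.15 q7 0.8187995375130053
```

>>> carry_out(plan=[{"rot": [0,0,0],"xyz": [0,0,0.001],"grip": 255},{"rot": [0,0,0],"xyz": [0,-0.01,0.001],"grip": 255},{"rot": [0,0,0],"xyz": [0,-0.02,0.001],"grip": 255},{"rot": [0,0,0],"xyz": [0,-0.03,0.001],"grip": 255},{"rot": [0,0,0],"xyz": [0,-0.038,0.001],"grip": 255},{"rot": [0,0,0],"xyz": [0,-0.041,0.001],"grip": 255},{"rot": [0,0,0],"xyz": [0,-0.041,0.001],"grip": 255},{"rot": [0,0,0],"xyz": [0,-0.041,0.001],"grip": 255}])

```text
clock: 2.82
tool_pos: [0.4896, 0.1315, 0.0549]
eef_rot: [-0.111, 0.994, 0.002, 0.001]
contact_force: [-1.3, 3.3, 9.0]
opening: 0.114
finger_force: 8.0
```

```bash
python3 -c "
from plant import r
from h import *
go(r,dock(0,-62,.053),102.7)"
```

```text
xyz [0.0026 0.0001 0.0019] rot [0.0032 0.003  0.0003] psi 102.7 tcp [0.4896 0.1315 0.0549]
F [-1.3  3.3  9. ] open 0.114 ff 8.005917370319366 t 2.82 q7 0.8710942646955623
```

>>> carry_out(plan=[{"rot": [0,0,0],"xyz": [0,-0.002,0],"grip": 255},{"rot": [0,0,0],"xyz": [0,-0.004,0],"grip": 255},{"rot": [0,0,0],"xyz": [0,-0.004,0],"grip": 255},{"rot": [0,0,0],"xyz": [0,-0.004,0],"grip": 255}])

```text
clock: 3.15
tool_pos: [0.4897, 0.1314, 0.0549]
eef_rot: [-0.112, 0.994, 0.004, 0.002]
contact_force: [-4.7, 10.3, 8.2]
opening: 0.115
finger_force: 8.0
```

>>> carry_out(plan=[{"rot": [0,0,0],"xyz": [0,0.004,0],"grip": 150},{"rot": [0,0,0],"xyz": [0,0.004,0],"grip": 150},{"rot": [0,0,0],"xyz": [0,0.004,0],"grip": 150},{"rot": [0,0,0],"xyz": [0,0.004,-0.02],"grip": 150},{"rot": [0,0,0],"xyz": [0,0.004,-0.04],"grip": 200},{"rot": [0,0,0],"xyz": [0.002,0.03,-0.04],"grip": 255},{"rot": [0,0,0],"xyz": [0.002,0.046,-0.04],"grip": 255},{"rot": [0,0,0],"xyz": [0.002,0.046,-0.04],"grip": 255}])

```text
clock: 3.82
tool_pos: [0.4777, 0.1733, 0.0942]
eef_rot: [-0.112, 0.994, 0.002, 0.001]
contact_force: [0.5, -0.1, 0.6]
opening: 0.131
finger_force: 0.0
```

```bash
python3 -c "
from plant import r
from h import *
go(r,dock(0,-20,.045),102.7)"
```

```text
xyz [ 0.0003 -0.0014  0.0492] rot [0.0029 0.0018 0.0023] psi 102.8 tcp [0.4777 0.1733 0.0942]
F [ 0.5 -0.1  0.6] open 0.131 ff 0.0 t 3.82 q7 0.8420400129453328
```

>>> carry_out(plan=[{"rot": [0,0,0],"xyz": [0,-0.001,0.01],"grip": 255},{"rot": [0,0,0],"xyz": [0,-0.001,0.03],"grip": 255},{"rot": [0,0,0],"xyz": [0,-0.001,0.045],"grip": 255},{"rot": [0,0,0],"xyz": [0,-0.001,0.05],"grip": 255},{"rot": [0,0,0],"xyz": [0,-0.001,0.053],"grip": 255},{"rot": [0,0,0],"xyz": [0,-0.001,0.056],"grip": 255},{"rot": [0,0,0],"xyz": [0,-0.001,0.058],"grip": 255},{"rot": [0,0,0],"xyz": [0,-0.001,0.059],"grip": 255}])

```text
clock: 4.48
tool_pos: [0.4781, 0.1677, 0.035]
eef_rot: [-0.109, 0.994, -0.001, -0.0]
contact_force: [-1.8, -3.6, 4.1]
opening: 0.006
finger_force: 2.1
```

>>> carry_out(plan=[{"rot": [0,0,0],"xyz": [0,0.001,0.001],"grip": 255},{"rot": [0,0,0],"xyz": [0,0.001,0.002],"grip": 255},{"rot": [0,0,0],"xyz": [0,0.001,0.003],"grip": 255},{"rot": [0,0,0],"xyz": [0,0.001,0.003],"grip": 255},{"rot": [0,0,0],"xyz": [0,0.001,0.003],"grip": 255}])

```text
clock: 4.9
tool_pos: [0.4782, 0.1681, 0.0343]
eef_rot: [-0.109, 0.994, -0.001, 0.001]
contact_force: [-4.9, -6.4, 27.3]
opening: 0.004
finger_force: 14.0
```

>>> carry_out(plan=[{"rot": [0,0,0],"xyz": [0,0,-0.02],"grip": 255},{"rot": [0,0,0.1],"xyz": [0,0,-0.06],"grip": 200},{"rot": [0,0,0.22],"xyz": [0,0,-0.1],"grip": 100},{"rot": [0,0,0.34],"xyz": [0,0.01,-0.12],"grip": 0},{"rot": [0,0,0.46],"xyz": [0,0.03,-0.12],"grip": 0},{"rot": [0,0,0.58],"xyz": [0,0.05,-0.12],"grip": 0},{"rot": [0,0,0.7],"xyz": [0,0.065,-0.12],"grip": 0},{"rot": [0,0,0.82],"xyz": [0,0.075,-0.12],"grip": 0}])

```text
clock: 5.57
tool_pos: [0.4619, 0.2467, 0.1525]
eef_rot: [0.297, 0.955, 0.003, 0.001]
contact_force: [-0.3, 0.4, -0.6]
opening: 0.506
finger_force: 0.0
```

```bash
python3 -c "
from plant import r
from h import *
go(r,dock(0,55,.14),12.7)
s=crop(r.snapshot('scene'),230,120,90,90,6)
cv2.imwrite('pics/a2.png',s[:,:,::-1])"
```

```text
xyz [-0.0004 -0.0016  0.0125] rot [ 0.0048 -0.0023  0.7464] psi 55.5 tcp [0.4619 0.2467 0.1525]
F [-0.3  0.4 -0.6] open 0.506 ff 0.0 t 5.57 q7 0.23959666820753484
```

View pics/a2.png

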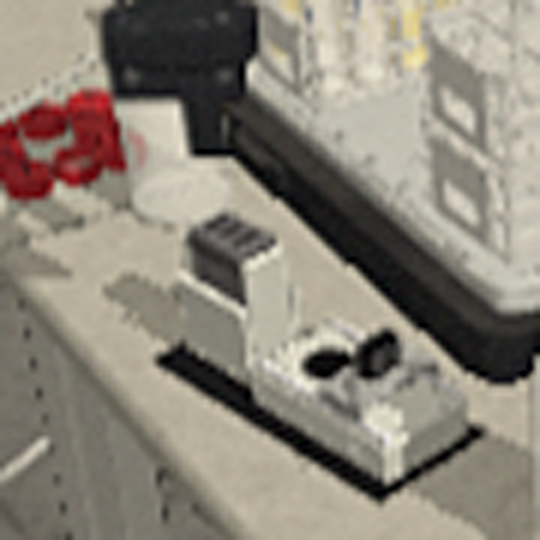

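The pack has risen: its top sits at about (232,235), well above the pocket walls. The catch is open with the button down beside it, so I'll finish the turn over the pack.

>>> carry_out(plan=[{"rot": [0,0,0.12],"xyz": [0,-0.001,0],"grip": 0},{"rot": [0,0,0.24],"xyz": [0,-0.001,0],"grip": 0},{"rot": [0,0,0.36],"xyz": [0,-0.001,0],"grip": 0},{"rot": [0,0,0.48],"xyz": [0,-0.001,0],"grip": 0},{"rot": [0,0,0.6],"xyz": [0,-0.001,0],"grip": 0},{"rot": [0,0,0.72],"xyz": [0,-0.001,0],"grip": 0},{"rot": [0,0,0.745],"xyz": [0,-0.001,0],"grip": 0},{"rot": [0,0,0.745],"xyz": [0,-0.001,0],"grip": 0}])

```text
clock: 6.28
tool_pos: [0.4614, 0.2424, 0.1518]
eef_rot: [0.621, 0.783, 0.001, 0.0]
contact_force: [1.1, 0.1, -0.9]
opening: 0.998
finger_force: 0.0
```

```bash
python3 -c "
from plant import r
from h import *
go(r,dock(0,55,.062),12.7)"
```

```text
xyz [0.0026 0.0004 0.0898] rot [ 0.0011 -0.0003  0.0079] psi 13.2 tcp [0.4614 0.2424 0.1518]
F [ 1.1  0.1 -0.9] open 0.998 ff 0.0 t 6.28 q7 -0.22872821068219223
```

>>> carry_out(plan=[{"rot": [0,0,0.008],"xyz": [0.003,0,0.03],"grip": 0},{"rot": [0,0,0.008],"xyz": [0.003,0,0.06],"grip": 0},{"rot": [0,0,0.008],"xyz": [0.003,0,0.088],"grip": 0},{"rot": [0,0,0.008],"xyz": [0.003,0,0.088],"grip": 100},{"rot": [0,0,0.008],"xyz": [0.003,0,0.088],"grip": 200},{"rot": [0,0,0.008],"xyz": [0.003,0,0.088],"grip": 255},{"rot": [0,0,0.008],"xyz": [0.003,0,0.088],"grip": 255},{"rot": [0,0,0.008],"xyz": [0.003,0,0.088],"grip": 255}], squeeze=15)

```text
clock: 6.95
tool_pos: [0.4614, 0.2456, 0.0653]
eef_rot: [0.626, 0.78, 0.001, 0.001]
contact_force: [0.3, -0.4, 0.5]
opening: 0.644
finger_force: 0.0
```

>>> carry_out(plan=[{"rot": [0,0,0],"xyz": [0,0,0],"grip": 255},{"rot": [0,0,0],"xyz": [0,0,0],"grip": 255},{"rot": [0,0,0],"xyz": [0,0,0],"grip": 255},{"rot": [0,0,0],"xyz": [0,0,0],"grip": 255}])

```text
clock: 7.28
tool_pos: [0.4605, 0.2452, 0.064]
eef_rot: [0.626, 0.78, 0.0, 0.0]
contact_force: [1.5, 0.4, 0.4]
opening: 0.342
finger_force: 0.4
```

```bash
python3 -c "
from plant import r
from h import *
go(r,dock(0,55,.17),12.7)"
```

```text
xyz [-0.0002  0.0008 -0.106 ] rot [ 0.0006 -0.0002 -0.0035] psi 12.5 tcp [0.4605 0.2452 0.064 ]
F [1.5 0.4 0.4] open 0.342 ff 0.37886456586420536 t 7.28 q7 -0.22800476873132217
```

>>> carry_out(plan=[{"rot": [0,0,0],"xyz": [0,0,0],"grip": 255},{"rot": [0,0,0],"xyz": [0,0,0],"grip": 255},{"rot": [0,0,0],"xyz": [0,0,0],"grip": 255},{"rot": [0,0,0],"xyz": [0,0,-0.01],"grip": 255},{"rot": [0,0,0],"xyz": [0,0,-0.03],"grip": 255},{"rot": [0,0,0],"xyz": [0,0,-0.06],"grip": 255},{"rot": [0,0,0],"xyz": [0,0,-0.09],"grip": 255},{"rot": [0,0,0],"xyz": [0,0,-0.09],"grip": 255}])

```text
clock: 7.95
tool_pos: [0.4627, 0.2462, 0.1586]
eef_rot: [0.626, 0.78, 0.004, 0.001]
contact_force: [0.6, 0.3, -1.7]
opening: 0.318
finger_force: 14.8
```

```bash
python3 -c "
from plant import r
from h import *
go(r,[.43,-.12,.15],90)"
```

```text
xyz [-0.3505 -0.111   0.0069] rot [ 0.0081  0.003  -1.3533] psi 12.5 tcp [0.4627 0.2462 0.1586]
F [ 0.6  0.3 -1.7] open 0.318 ff 14.790363907814026 t 7.95 q7 -0.239336986355565
```

>>> carry_out(plan=[{"rot": [0,0,-0.1],"xyz": [-0.02,-0.006,0],"grip": 255},{"rot": [0,0,-0.2],"xyz": [-0.05,-0.016,0],"grip": 255},{"rot": [0,0,-0.31],"xyz": [-0.08,-0.025,0],"grip": 255},{"rot": [0,0,-0.42],"xyz": [-0.11,-0.035,0],"grip": 255},{"rot": [0,0,-0.53],"xyz": [-0.14,-0.044,0],"grip": 255},{"rot": [0,0,-0.64],"xyz": [-0.17,-0.054,0],"grip": 255},{"rot": [0,0,-0.75],"xyz": [-0.2,-0.063,0],"grip": 255},{"rot": [0,0,-0.86],"xyz": [-0.23,-0.073,0],"grip": 255}])

```text
clock: 8.62
tool_pos: [0.438, 0.0033, 0.1536]
eef_rot: [0.241, 0.97, -0.0, -0.0]
contact_force: [0.8, -1.1, -1.1]
opening: 0.317
finger_force: 14.8
```

```bash
python3 -c "
from plant import r
from h import *
go(r,[.43,-.12,.15],90)"
```

```text
xyz [-0.0506 -0.1127  0.0036] rot [-3.00e-04 -8.00e-04 -4.87e-01] psi 62.1 tcp [0.438  0.0033 0.1536]
F [ 0.8 -1.1 -1.1] open 0.317 ff 14.789166860282421 t 8.62 q7 0.6319843942733829
```

>>> carry_out(plan=[{"rot": [0,0,-0.11],"xyz": [-0.012,-0.028,0],"grip": 255},{"rot": [0,0,-0.22],"xyz": [-0.025,-0.056,0],"grip": 255},{"rot": [0,0,-0.33],"xyz": [-0.037,-0.084,0],"grip": 255},{"rot": [0,0,-0.43],"xyz": [-0.047,-0.105,0],"grip": 255},{"rot": [0,0,-0.487],"xyz": [-0.05,-0.112,0.02],"grip": 255},{"rot": [0,0,-0.487],"xyz": [-0.05,-0.112,0.05],"grip": 255},{"rot": [0,0,-0.487],"xyz": [-0.05,-0.112,0.08],"grip": 255},{"rot": [0,0,-0.487],"xyz": [-0.05,-0.112,0.1],"grip": 255}])

```text
clock: 9.28
tool_pos: [0.429, -0.1179, 0.0519]
eef_rot: [0.003, 1.0, 0.0, -0.001]
contact_force: [-0.5, 0.1, -1.2]
opening: 0.32
finger_force: 14.8
```

```bash
python3 -c "
from plant import r
from h import *
go(r,[.43,-.12,.026],90)"
```

```text
xyz [-0.0011 -0.0021  0.0259] rot [ 0.0004 -0.0017 -0.0067] psi 89.6 tcp [ 0.429  -0.1179  0.0519]
F [-0.5  0.1 -1.2] open 0.32 ff 14.790739305317402 t 9.28 q7 1.0101791469734214
```

>>> carry_out(plan=[{"rot": [0,0,0],"xyz": [0,0,0.01],"grip": 255},{"rot": [0,0,0],"xyz": [0,0,0.018],"grip": 255},{"rot": [0,0,0],"xyz": [0,0,0.022],"grip": 255},{"rot": [0,0,0],"xyz": [0,0,0.024],"grip": 255},{"rot": [0,0,0],"xyz": [0,0,0.0255],"grip": 255},{"rot": [0,0,0],"xyz": [0,0,0.0255],"grip": 255},{"rot": [0,0,0],"xyz": [0,0,0.0255],"grip": 255}])

```text
clock: 9.87
tool_pos: [0.4296, -0.1176, 0.0281]
eef_rot: [0.003, 1.0, 0.0, -0.0]
contact_force: [0.5, 0.1, -1.9]
opening: 0.316
finger_force: 14.8
```

>>> carry_out(plan=[{"rot": [0,0,0],"xyz": [0,0,0.001],"grip": 255},{"rot": [0,0,0],"xyz": [0,0,0.002],"grip": 255},{"rot": [0,0,0],"xyz": [0,0,0.002],"grip": 255},{"rot": [0,0,0],"xyz": [0,0,0.002],"grip": 255}])

```text
clock: 10.2
tool_pos: [0.43, -0.1172, 0.0265]
eef_rot: [0.003, 1.0, 0.0, 0.0]
contact_force: [0.6, 1.3, 1.0]
opening: 0.314
finger_force: 14.9
```

Contact. I'll press 0.5 mm more, then let go.

>>> carry_out(plan=[{"rot": [0,0,0],"xyz": [0,0,0.0005],"grip": 255},{"rot": [0,0,0],"xyz": [0,0,0.0005],"grip": 255},{"rot": [0,0,0],"xyz": [0,0,0.0005],"grip": 120},{"rot": [0,0,0],"xyz": [0,0,0.0005],"grip": 0},{"rot": [0,0,0],"xyz": [0,0,0.0005],"grip": 0},{"rot": [0,0,0],"xyz": [0,0,0.0005],"grip": 0},{"rot": [0,0,0],"xyz": [0,0,0.0005],"grip": 0},{"rot": [0,0,0],"xyz": [0,0,0.0005],"grip": 0}])

```text
clock: 10.87
tool_pos: [0.4299, -0.1177, 0.0257]
eef_rot: [0.003, 1.0, -0.0, -0.0]
contact_force: [-0.5, -0.0, -0.2]
opening: 0.746
finger_force: 0.0
```

>>> carry_out(plan=[{"rot": [0,0,0],"xyz": [0,0,-0.02],"grip": 0},{"rot": [0,0,0],"xyz": [0,0,-0.055],"grip": 0},{"rot": [0,0,0.12],"xyz": [0,0,-0.075],"grip": 0},{"rot": [0,0,0.24],"xyz": [0,0,-0.075],"grip": 0},{"rot": [0,0,0.36],"xyz": [0,0,-0.075],"grip": 0},{"rot": [0,0,0.48],"xyz": [0,0,-0.075],"grip": 0},{"rot": [0,0,0.6],"xyz": [0,0,-0.075],"grip": 0},{"rot": [0,0,0.72],"xyz": [0,0,-0.075],"grip": 0}])

```text
clock: 11.53
tool_pos: [0.4298, -0.1177, 0.1008]
eef_rot: [0.358, 0.934, -0.0, 0.0]
contact_force: [-0.6, 0.6, -0.3]
opening: 0.996
finger_force: 0.0
```

```bash
python3 -c "
from plant import r
from h import *
go(r,[.43,-.118,.1],0)
s=crop(r.snapshot('scene'),290,180,110,90,6)
cv2.imwrite('pics/a3.png',s[:,:,::-1])"
```

```text
xyz [-0.0004 -0.      0.0008] rot [0.000e+00 1.000e-04 8.388e-01] psi 48.1 tcp [ 0.4298 -0.1177  0.1008]
F [-0.6  0.6 -0.3] open 0.996 ff 0.0 t 11.53 q7 0.2385572934708842
```

View pics/a3.png

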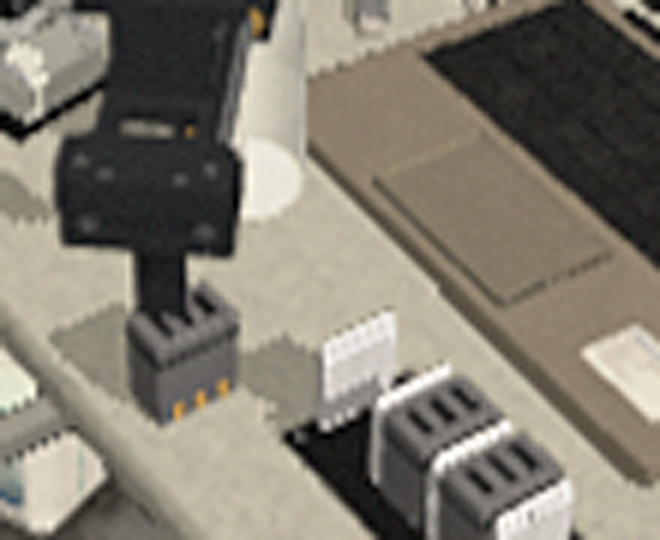

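The pack stands upright on the bare desk at about (185,360), released and clear of the edge and rack. I'll complete the quarter turn and take it across the other sides.

>>> carry_out(plan=[{"rot": [0,0,0.12],"xyz": [0,0,0],"grip": 0},{"rot": [0,0,0.24],"xyz": [0,0,0],"grip": 0},{"rot": [0,0,0.36],"xyz": [0,0,0],"grip": 0},{"rot": [0,0,0.48],"xyz": [0,0,0],"grip": 0},{"rot": [0,0,0.6],"xyz": [0,0,0],"grip": 0},{"rot": [0,0,0.72],"xyz": [0,0,0],"grip": 0},{"rot": [0,0,0.83],"xyz": [0,0,0],"grip": 0},{"rot": [0,0,0.838],"xyz": [0,0,0],"grip": 0}])

```text
clock: 12.25
tool_pos: [0.4298, -0.1175, 0.1007]
eef_rot: [0.705, 0.709, -0.0, -0.0]
contact_force: [-0.0, -0.2, 0.1]
opening: 1.004
finger_force: 0.0
```

>>> carry_out(plan=[{"rot": [0,0,0],"xyz": [0,0,0.03],"grip": 0},{"rot": [0,0,0],"xyz": [0,0,0.055],"grip": 0},{"rot": [0,0,0],"xyz": [0,0,0.074],"grip": 0},{"rot": [0,0,0],"xyz": [0,0,0.074],"grip": 80},{"rot": [0,0,0],"xyz": [0,0,0.074],"grip": 160},{"rot": [0,0,0],"xyz": [0,0,0.074],"grip": 255},{"rot": [0,0,0],"xyz": [0,0,0.074],"grip": 255},{"rot": [0,0,0],"xyz": [0,0,0.074],"grip": 255}], squeeze=15)

```text
clock: 12.92
tool_pos: [0.4296, -0.1174, 0.0264]
eef_rot: [0.703, 0.712, 0.0, -0.0]
contact_force: [1.2, -0.1, -0.2]
opening: 0.643
finger_force: 0.0
```

>>> carry_out(plan=[{"rot": [0,0,0],"xyz": [0,0,0],"grip": 255},{"rot": [0,0,0],"xyz": [0,0,0],"grip": 255},{"rot": [0,0,0],"xyz": [0,0,0],"grip": 255},{"rot": [0,0,0],"xyz": [0,0,0],"grip": 255},{"rot": [0,0,0],"xyz": [0,0,0],"grip": 255}])

```text
clock: 13.33
tool_pos: [0.43, -0.1176, 0.0267]
eef_rot: [0.705, 0.71, 0.0, 0.0]
contact_force: [-0.6, -0.2, -1.1]
opening: 0.497
finger_force: 15.0
```

>>> carry_out(plan=[{"rot": [0,0,0],"xyz": [0,0,-0.01],"grip": 255},{"rot": [0,0,0],"xyz": [0,0,-0.035],"grip": 255},{"rot": [0,0,0],"xyz": [0,0,-0.065],"grip": 255},{"rot": [0,0,0],"xyz": [0,0,-0.09],"grip": 255},{"rot": [0,0,0],"xyz": [0,0,-0.09],"grip": 255}])

```text
clock: 13.75
tool_pos: [0.4313, -0.1178, 0.12]
eef_rot: [0.705, 0.709, 0.002, 0.002]
contact_force: [1.6, -0.9, -0.9]
opening: 0.499
finger_force: 15.0
```

```bash
python3 -c "
from plant import r
from h import *
go(r,[.485,-.194,.117],0.3)
for n in('scene','top'): cv2.imwrite('pics/b_%s.png'%n,r.snapshot(n)[:,:,::-1])"
```

```text
xyz [-0.0766  0.0532  0.0033] rot [ 0.0054 -0.0002  0.0008] psi 0.3 tcp [ 0.4313 -0.1178  0.12  ]
F [ 1.6 -0.9 -0.9] open 0.499 ff 14.968025407288224 t 13.75 q7 -0.7654693068304018
```

>>> carry_out(plan=[{"rot": [0,0,0],"xyz": [-0.025,0.018,0],"grip": 255},{"rot": [0,0,0],"xyz": [-0.05,0.035,0],"grip": 255},{"rot": [0,0,0],"xyz": [-0.07,0.048,0],"grip": 255},{"rot": [0,0,0],"xyz": [-0.0765,0.053,0],"grip": 255},{"rot": [0,0,0],"xyz": [-0.0765,0.053,0],"grip": 255},{"rot": [0,0,0],"xyz": [-0.0765,0.053,0.02],"grip": 255},{"rot": [0,0,0],"xyz": [-0.0765,0.053,0.026],"grip": 255},{"rot": [0,0,0],"xyz": [-0.0765,0.053,0.026],"grip": 255}])

```text
clock: 14.52
tool_pos: [0.481, -0.1918, 0.0889]
eef_rot: [0.704, 0.711, -0.001, -0.002]
contact_force: [0.2, 0.5, -0.9]
opening: 0.497
finger_force: 15.0
```

```bash
python3 -c "
from plant import r
from h import *
go(r,[.485,-.194,.09],0.3)
s=crop(r.snapshot('scene'),310,190,100,90,7)[:600]
cv2.imwrite('pics/a4.png',s[:,:,::-1])"
```

```text
xyz [-0.0022  0.0039 -0.0012] rot [-0.0054 -0.0014  0.0048] psi 0.6 tcp [ 0.481  -0.1918  0.0889]
F [ 0.2  0.5 -0.9] open 0.497 ff 14.9683036794886 t 14.52 q7 -0.5427362480805823
```

View pics/a4.png

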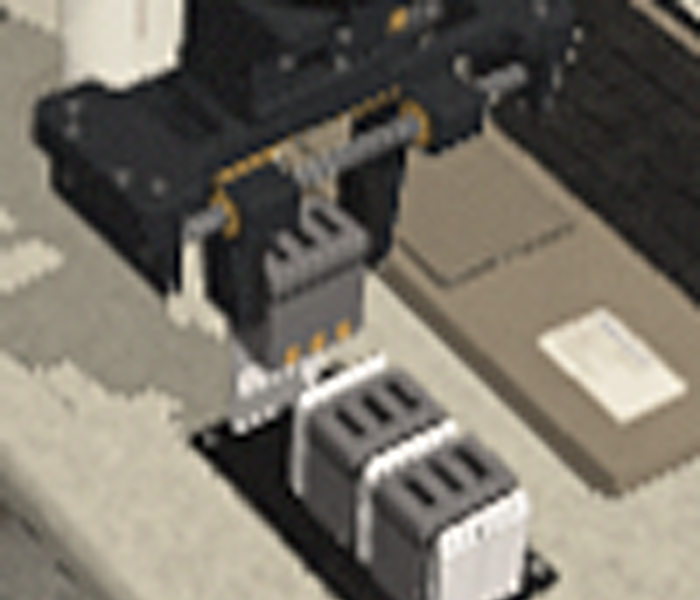

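The pack, at about (315,290), hovers just above the left bay and is aligned with the spares. I'll correct the last few millimetres before lowering.

>>> carry_out(plan=[{"rot": [0,0,0.004],"xyz": [-0.002,0.003,0],"grip": 255},{"rot": [0,0,0.004],"xyz": [-0.002,0.003,0],"grip": 255},{"rot": [0,0,0.004],"xyz": [-0.002,0.003,0],"grip": 255},{"rot": [0,0,0.004],"xyz": [-0.002,0.003,0],"grip": 255}])

```text
clock: 14.9
tool_pos: [0.4867, -0.1957, 0.0912]
eef_rot: [0.706, 0.708, 0.0, 0.0]
contact_force: [-0.7, 0.7, -2.5]
opening: 0.494
finger_force: 15.0
```

```bash
python3 -c "
from plant import r
from h import *
go(r,[.485,-.194,.034],0.3)"
```

```text
xyz [ 0.0017 -0.0018  0.0572] rot [ 0.0008  0.0001 -0.0023] psi 0.2 tcp [ 0.4867 -0.1957  0.0912]
F [-0.7  0.7 -2.5] open 0.494 ff 14.968300145119429 t 14.9 q7 -0.5358303716212541
```

>>> carry_out(plan=[{"rot": [0,0,0],"xyz": [0.0015,-0.0015,0],"grip": 255},{"rot": [0,0,0],"xyz": [0.0015,-0.0015,0],"grip": 255},{"rot": [0,0,0],"xyz": [0.0015,-0.0015,0],"grip": 255},{"rot": [0,0,0],"xyz": [0.0015,-0.0015,0],"grip": 255},{"rot": [0,0,0],"xyz": [0.0015,-0.0015,0],"grip": 255}])

```text
clock: 15.32
tool_pos: [0.4849, -0.1942, 0.0907]
eef_rot: [0.706, 0.708, 0.0, 0.0]
contact_force: [0.3, -0.5, -1.5]
opening: 0.498
finger_force: 15.0
```

```bash
python3 -c "
from plant import r
from h import *
go(r,[.485,-.194,.034],0.3)"
```

```text
xyz [0.0002 0.0001 0.0567] rot [ 0.0001 -0.0001 -0.0022] psi 0.2 tcp [ 0.4849 -0.1942  0.0907]
F [ 0.3 -0.5 -1.5] open 0.498 ff 14.96832005912438 t 15.32 q7 -0.5415618925597988
```

Settled on target. Lowering into the bay slowly.

>>> carry_out(plan=[{"rot": [0,0,0],"xyz": [0,0,0.006],"grip": 255},{"rot": [0,0,0],"xyz": [0,0,0.012],"grip": 255},{"rot": [0,0,0],"xyz": [0,0,0.018],"grip": 255},{"rot": [0,0,0],"xyz": [0,0,0.022],"grip": 255},{"rot": [0,0,0],"xyz": [0,0,0.026],"grip": 255},{"rot": [0,0,0],"xyz": [0,0,0.026],"grip": 255}])

```text
clock: 15.82
tool_pos: [0.4844, -0.194, 0.0637]
eef_rot: [0.706, 0.708, -0.0, -0.001]
contact_force: [0.4, 1.4, -1.8]
opening: 0.496
finger_force: 15.0
```

>>> carry_out(plan=[{"rot": [0,0,0],"xyz": [0,0,0.006],"grip": 255},{"rot": [0,0,0],"xyz": [0,0,0.012],"grip": 255},{"rot": [0,0,0],"xyz": [0,0,0.018],"grip": 255},{"rot": [0,0,0],"xyz": [0,0,0.023],"grip": 255},{"rot": [0,0,0],"xyz": [0,0,0.027],"grip": 255},{"rot": [0,0,0],"xyz": [0,0,0.027],"grip": 255},{"rot": [0,0,0],"xyz": [0,0,0.027],"grip": 255}])

```text
clock: 16.4
tool_pos: [0.4848, -0.194, 0.0374]
eef_rot: [0.706, 0.708, -0.0, -0.0]
contact_force: [0.7, -0.2, -1.2]
opening: 0.499
finger_force: 15.0
```

>>> carry_out(plan=[{"rot": [0,0,0],"xyz": [0,0,0.001],"grip": 255},{"rot": [0,0,0],"xyz": [0,0,0.002],"grip": 255},{"rot": [0,0,0],"xyz": [0,0,0.003],"grip": 255},{"rot": [0,0,0],"xyz": [0,0,0.004],"grip": 255},{"rot": [0,0,0],"xyz": [0,0,0.0045],"grip": 255},{"rot": [0,0,0],"xyz": [0,0,0.0045],"grip": 255},{"rot": [0,0,0],"xyz": [0,0,0.0045],"grip": 255}])

```text
clock: 16.98
tool_pos: [0.4849, -0.1941, 0.0332]
eef_rot: [0.706, 0.708, 0.0, -0.0]
contact_force: [0.1, -1.0, -1.3]
opening: 0.499
finger_force: 15.0
```

>>> carry_out(plan=[{"rot": [0,0,0],"xyz": [0,0,0.0005],"grip": 255},{"rot": [0,0,0],"xyz": [0,0,0.001],"grip": 255},{"rot": [0,0,0],"xyz": [0,0,0.0015],"grip": 255},{"rot": [0,0,0],"xyz": [0,0,0.0015],"grip": 255},{"rot": [0,0,0],"xyz": [0,0,0.0015],"grip": 255}])

```text
clock: 17.4
tool_pos: [0.485, -0.1942, 0.0327]
eef_rot: [0.706, 0.708, -0.0, 0.001]
contact_force: [-2.2, 0.7, 9.3]
opening: 0.5
finger_force: 15.0
```

On the floor (9 N). Relaxing a little, then opening and rising.

>>> carry_out(plan=[{"rot": [0,0,0],"xyz": [0,0,-0.0005],"grip": 255},{"rot": [0,0,0],"xyz": [0,0,-0.0005],"grip": 100},{"rot": [0,0,0],"xyz": [0,0,-0.0005],"grip": 50},{"rot": [0,0,0],"xyz": [0,0,-0.0005],"grip": 30},{"rot": [0,0,0],"xyz": [0,0,-0.0005],"grip": 30},{"rot": [0,0,0],"xyz": [0,0,-0.0005],"grip": 30},{"rot": [0,0,0],"xyz": [0,0,-0.0005],"grip": 30},{"rot": [0,0,0],"xyz": [0,0,-0.0005],"grip": 30}])

```text
clock: 18.07
tool_pos: [0.4849, -0.1941, 0.0321]
eef_rot: [0.706, 0.708, 0.0, -0.0]
contact_force: [-0.7, -0.7, -0.1]
opening: 0.881
finger_force: 0.0
```

>>> carry_out(plan=[{"rot": [0,0,0],"xyz": [0,0,-0.015],"grip": 30},{"rot": [0,0,0],"xyz": [0,0,-0.045],"grip": 30},{"rot": [0,0,0],"xyz": [0,0,-0.08],"grip": 30},{"rot": [0,0,0],"xyz": [0,-0.02,-0.11],"grip": 30},{"rot": [0,0,0],"xyz": [0,-0.05,-0.13],"grip": 30},{"rot": [0,0,0],"xyz": [0,-0.08,-0.15],"grip": 30},{"rot": [0,0,0],"xyz": [0,-0.08,-0.15],"grip": 30},{"rot": [0,0,0],"xyz": [0,-0.08,-0.15],"grip": 30}])

```text
clock: 18.73
tool_pos: [0.4039, -0.1951, 0.1831]
eef_rot: [0.706, 0.708, -0.0, 0.001]
contact_force: [1.1, -0.4, -0.6]
opening: 0.881
finger_force: 0.0
```

```bash
python3 -c "
from plant import r
from h import *
s=crop(r.snapshot('scene'),310,200,90,80,7)
cv2.imwrite('pics/a5.png',s[:,:,::-1])"
```

```text
(no output)
```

View pics/a5.png

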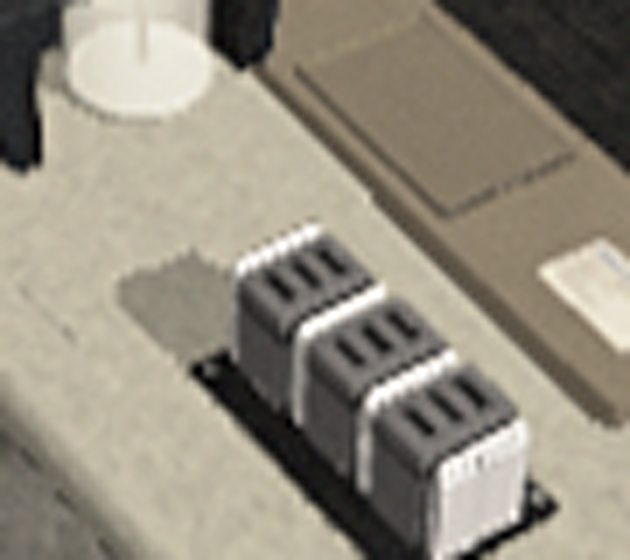

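The pack, at about (305,300), stands level and in line with the two spares, and the arm is clear. Handing the job in.

```bash
python3 -c "
from plant import r
print(r.finish_job())"
```

```text
the job is handed in; nothing more can be done
None
```

The pack is out of the dock and standing upright in the rack's left bay, set down gently with the catch left open and the button down; the job was handed in about 19 s into the 67 s limit, and no verdict came back.

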